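# Set a quebracho handle up between centres on the quincho's bench lathe

## Robot

A 7-joint arm with a two-finger parallel gripper is mounted at the origin on the work surface. World frame = base frame: x ahead of the robot, y to its left, z up, the work surface at z = 0. Lengths are in m, angles in rad, forces in N, time in s.
With the tool pointing down it reaches from about 0.425 to 1.025 m from the base axis. Payload 9.4 kg.
Tool frame: the origin (TCP) lies midway between the tips of the shut fingers; the grasp point (between the pads) lies 19 mm behind it; z points along the fingers, y is the line along which they close (so a half turn about z gives the same grasp; the last joint's range is limited). The gripper opens to 85 mm and grips with 20 to 120 N. Pads are 22 mm wide; open, the fingers measure 114 mm over their backs; the gripper's body (76 mm by 85 mm) begins 54 mm behind the grasp point. The pads swing forward as they close: fully open they stand 13 mm farther back than shut.
Start: joints at [-1.4, 0.599, -0.003, 1.599, 0.002, 0.943, -0.08], TCP at [0.178, 0.703, 0.231] pointing down, gripper open.
Joint ranges: [-2.57, 2.57], [-0.35, 1.97], [-1.29, 1.29], [0.11, 2.56], [-1.05, 4.19], [0.11, 1.86], [-2.63, 2.63]. Speed limits (rad/s): [2.22, 2.22, 3.01, 3.01, 3.14, 3.14, 3.14].

## Interface

Orientations are given as [roll, pitch, yaw] about the fixed x, y, z axes, in that order (R = Rz(yaw) Ry(pitch) Rx(roll)).
In Python, from cell import ctrl gives the robot as it stands.
- The arm moves only by the tool jog_arm, never from a script. Its argument "commands" is a list of rows, each an object with "travel": the shift along the tool's x, y, z each as a share of 0.05 m, from -1 to 1, a list of three; "twist": the turn about the tool's z as a share of pi rad, from -1 to 1; "grip": the opening, from -1 (shut) to 1 (fully open). A call has 1 to 8 rows; each row shifts and turns the commanded pose from where the row before left it, along the tool's axes as they then stand; what a row does not reach is not made up. A row lasts 1/8 s, in which the tool goes at most 62.5 mm and 10.7 degrees, less where a joint would pass 70% of its speed; a pose out of reach is approached as far as the arm can. A call with a number of a shift or a turn outside -1 to 1 is refused whole. A call with a gripper value outside its range is refused whole. The fingers move at their own pace and stop on an object; the grip force is fixed at half the most. Time passes only in rows, so rows that do not move let the fingers close. It gives the time, the measured TCP pose, the force, the opening and the grip force at its end, in the units of the state.
- ctrl.get_state(): the state, without advancing time (a new reading comes with each control period).
- ctrl.snapshot(name): name is "scene" or "side" or "wrist"; returns a dict with "image" (384x512x3 uint8, blue, green, red), "fx", "fy", "cx", "cy" (pixels), "D" ([k1, k2, p1, p2, k3] as OpenCV has them; the pictures are not rectified), "rvec" (rotation vector, rad) and "tvec" (3), from world to camera coordinates, as OpenCV has them. Camera axes: x right, y down, z forward; pixel columns grow to the right and rows downward; lengths in m; the calibration is good to about 2 mm. A picture is of the moment at which its call begins. There is no depth.
- ctrl.job_done(): hands the job in; it is judged then, once.
The state is a dict: "time_s": time; "joints": joint angles; "joint_velocities": joint speeds; "joint_efforts": joint torques, N m; "ee_pos": TCP position; "ee_rot": TCP orientation; "contact_force": force on the tool from outside, world axes, zero at the start; "torque": the same for the moment, N m; "width": finger opening in m; "gripper_force": force on a finger pad.
Only numpy, scipy, OpenCV 4.12 (cv2) and the standard library are available. Lean on these libraries where they do the work, as an engineer would, in place of code of your own. Each camera call takes 0.05 s, during which the arm holds its last target. There are 200 camera calls.

## Task

Set the round quebracho handle up in the small lathe for turning: draw the tailstock back to make room, lay the handle with its plain end in the headstock's cup centre and on the two wheels of the red steady rest, brass ferrule end towards the tailstock, and let go. Then slide the tailstock up until its point is fully home in the hole in the ferrule end and the handle sits at the bottom of the cup, and swing the red-balled lock lever over towards the headstock as far as it goes. Leave the other things on the bench where they are.

Things in the scene. Friction and masses are not known exactly. Their poses are not given: they have to be found in the camera images.
- handle: the work: a round dark red wooden rod, 18 mm thick and 200 mm long, 65 g, lying on the table at the start. Origin at its middle, on its axis; its y axis runs along the rod from the brass ferrule end to the plain end
- handle_ferrule (a point): centre of the ferrule end face of the handle (y = -100 mm in its frame). The last 14 mm there carry a thin brass ferrule; a centre hole 9 mm wide and 10 mm deep is drilled in this end face
- handle_plain (a point): centre of the plain wooden end face of the handle (y = +100 mm in its frame)
- lathe: green and grey bench-top lathe, fixed, 530 mm long, bed 84 mm wide, its top 45 mm above the table. Origin on the table under the steady rest; z up, y along the bed from tailstock to headstock, x away from the robot. Line of centres: along y, 110 mm above the origin. Headstock from y = 150 mm on (top 153 mm up). Low banjo at y = 45 to 79 mm, top 70 mm up, sticking out 81 mm towards the robot
- steady_mid (a point): point on the line of centres in the middle of the red steady rest (lathe y = 0). Two white wheels below it (18 mm across, 12 mm wide) make a V, open at the top; a handle lying in it is on the line of centres within 1 mm, its ends sagging up to 2 mm. Posts at x = +-41 mm reach 107 mm above the table. Free room for fingers between steady and cup: y = 25 to 100 mm, higher than 75 mm above the table
- cup_floor (a point): centre of the flat bottom of the cup drive centre (lathe frame x 0, y 131, z 110 mm), where the plain end comes to rest
- cup_mouth (a point): centre of the mouth of the steel cup (lathe frame 0, 112, 110 mm); it opens towards the tailstock, is 19 mm deep, its bore 21 mm wide, widened at the mouth to 28 mm; outside 40 mm across
- tailstock (a joint): how far the tailstock has been slid towards the headstock along the bed, 0 (fully back, tail_tip at y = -130 mm in the lathe frame) to 0.11 m; about 0.068 when the handle is held home. It stays where it is left (slides against about 5 N of friction when the lever is not locked)
- tail_tip (a point): tip of the tailstock's steel 60 degree point, on the line of centres. The point is 1.6 mm across at its tip and 16 mm across 12.5 mm behind it; it goes about 7 mm into the handle's hole
- tail_grip (a point): middle of the tailstock's green barrel: a horizontal cylinder 38 mm across and 75 mm long lying along the bed on the line of centres, 110 mm above the table, to be gripped from above across the bed; 70 mm behind tail_tip. A small black knob on top, 36 mm farther back, rises to 143 mm above the table
- lock_lever (a joint): angle of the tailstock's cam lock lever, rad: 0 leaning 50 degrees back (away from the headstock), 1.48 at its stop, leaning 35 degrees towards the headstock. Counts as locked above 1.25. Needs 1 N at the ball at first, 3 N at the end; stays where it is left; when over, its cam clamps the tailstock to the bed, so leave it back while sliding
- lever_ball (a point): centre of the red ball (21 mm across) at the end of the lock lever, on the robot's side of the tailstock. The lever turns about a pivot line parallel to the lathe's x axis, 78 mm from the ball centre; the pivot lies 60 mm to the robot's side of the line of centres, 95 mm behind tail_tip, 67 mm above the table
- provoleta_dish: black cast iron dish, 132 mm across and 30 mm high with two lugs, on the board. Leave alone
- tongs: stainless tongs, 250 mm long, on the board. Leave alone
- green_bottle: empty green glass bottle, 72 mm across, 245 mm high, standing on the board. Leave alone
- salt_shaker: round aluminium salt shaker, 44 mm across, 117 mm high over its open lid, on the board. Leave alone
- square_blank: rough square wooden blank, 26 x 26 x 220 mm, on the table near the handle. Leave alone
- gouge: turning gouge, 390 mm long, wooden handle, on the table to the right. Leave alone
- tool_rest: the lathe's T-shaped tool rest, 150 mm wide, lying behind the lathe. Leave alone
There are look-alikes about, which are no part of the job. What is shaped like the handle but blue or turquoise is not meant.

How it is judged:
By the outcome, as a careful person would: the job done as asked, in the order asked, and still so for the second after the job is handed in, with the robot touching nothing.
It also fails if it takes over 64 s, if anything falls off the work surface, if the arm or the gripper's body presses on something with over 40 N, if the wrist force passes 120 N, or if a joint passes its speed limit or range.

## Working session

There is one attempt and no reset: what is moved stays moved. The work goes in short steps, Python scripts to look and compute and a tool call to move; the robot and the scene stay as the last step left them, time stands still between calls to the robot, and variables do not carry over. Pictures are saved under pics/ and viewed, at most 12 in all, crops included, and the job is handed in when it is done.

Besides the shell and the picture viewer there is one more tool, called after "Emit:" as name(argument=value, ...) on one line, values as JSON. jog_arm: Moves the arm, as the interface text tells. Shift numbers are shares of 0.05 m and turn numbers shares of pi rad, none past 1 either way. Its arguments: {"type":"object","properties":{"commands":{"type":"array","items":{"type":"object","properties":{"travel":{"type":"array","items":{"type":"number"}},"twist":{"type":"number"},"grip":{"type":"number"}}}}},"required":["commands"]}

```bash
mkdir -p pics; cat > h.py <<'E'
import cv2, numpy as np
from cell import ctrl
def snap(n,f):
    s=ctrl.snapshot(n); cv2.imwrite(f'pics/{f}.png',s['image']); np.save(f'pics/{f}.npy',{k:v for k,v in s.items() if k!='image'},allow_pickle=True); return s
def cal(f):
    s=np.load(f'pics/{f}.npy',allow_pickle=True).item()
    K=np.array([[s['fx'],0,s['cx']],[0,s['fy'],s['cy']],[0,0,1]],float)
    return s,K,np.array(s['D'],float),np.array(s['rvec'],float),np.array(s['tvec'],float)
def ray(f,px):
    s,K,D,r,t=cal(f); R=cv2.Rodrigues(r)[0]
    u=cv2.undistortPoints(np.array([[px]],float),K,D)[0,0]
    return -R.T@t.ravel(), R.T@np.array([u[0],u[1],1])
def onz(f,px,z):
    c,d=ray(f,px); return c+d*(z-c[2])/d[2]
def tri(*fp):
    A=np.zeros((3,3));b=np.zeros(3)
    for f,p in fp:
        c,d=ray(f,p); d/=np.linalg.norm(d); M=np.eye(3)-np.outer(d,d); A+=M;b+=M@c
    return np.linalg.solve(A,b)
def proj(f,P):
    s,K,D,r,t=cal(f); return cv2.projectPoints(np.array(P,float).reshape(-1,1,3),r,t,K,D)[0].reshape(-1,2)
E
python3 - <<'E'
from h import *
a=snap('scene','sc');b=snap('side','sd');w=snap('wrist','wr')
for f,s in(('sc',a),('sd',b)):
    cv2.imwrite(f'pics/{f}v.png',cv2.resize(s['image'],(800,600)))
    print(f,ray(f,(256,192)))
st=ctrl.get_state();print(st)
E
```

```text
sc (array([ 1.00096   , -0.68524408,  1.36830067]), array([-0.3400695 ,  0.41521117, -0.8438835 ]))
sd (array([-0.20339417, -0.73434491,  1.00837416]), array([ 0.53862625,  0.49283933, -0.68368755]))
{'time_s': 0.15, 'joints': array([-1.3997075 ,  0.59998201, -0.00254509,  1.59997272,  0.00179935,
        0.94290031, -0.07981237]), 'joint_velocities': array([ 0.00030498, -0.00235671, -0.00071752, -0.00033717,  0.00129895,
        0.00039225, -0.00074467]), 'joint_efforts': array([ 4.07675776e-03, -7.76994824e+01,  1.56720590e+00, -2.58240062e+01,
        1.25035006e-02,  6.79067307e-03, -1.54068920e-05]), 'ee_pos': array([0.17773015, 0.70249318, 0.23057644]), 'ee_rot': array([-3.14033796e+00,  1.18206578e-04,  2.89385096e+00]), 'contact_force': array([ 0.4518909 , -0.17159673, -0.30791019]), 'torque': array([0.03917984, 0.01188787, 0.03770601]), 'gripper_force': 0.0, 'width': 0.08576371428010389}
```

View pics/scv.png

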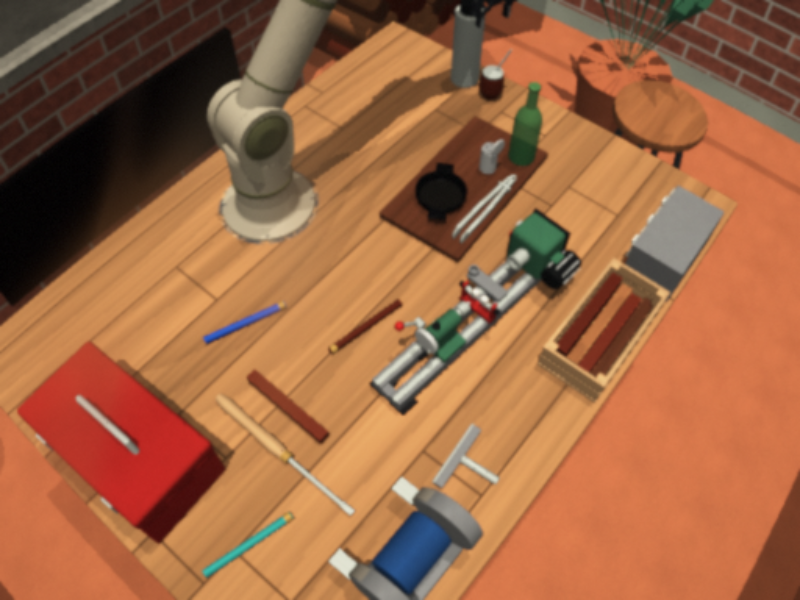

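View pics/sdv.png

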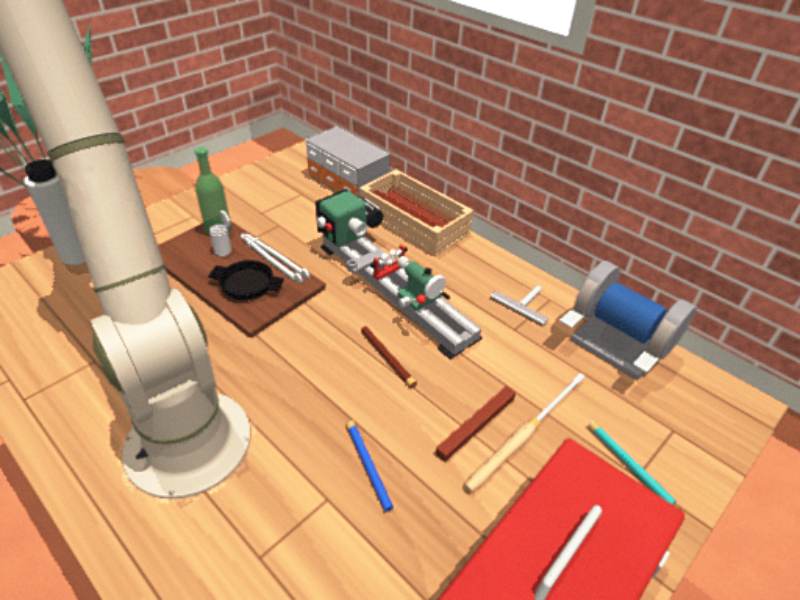

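Scene: handle brass end ~(332,349), plain end ~(401,303) in 800x600; lathe runs from (390,395) to (560,250). Side: brass (411,382), plain (363,329). Enlarging both for measuring.

```bash
python3 - <<'E'
from h import *
a=cv2.imread('pics/sc.png')[125:270,205:375]; b=cv2.imread('pics/sd.png')[115:255,195:315]
A=cv2.resize(a,None,fx=4,fy=4,interpolation=cv2.INTER_CUBIC); cv2.imwrite('pics/scz.png',A)
B=cv2.resize(b,None,fx=4,fy=4,interpolation=cv2.INTER_CUBIC); cv2.imwrite('pics/sdz.png',B)
E
```

```text
(no output)
```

View pics/scz.png

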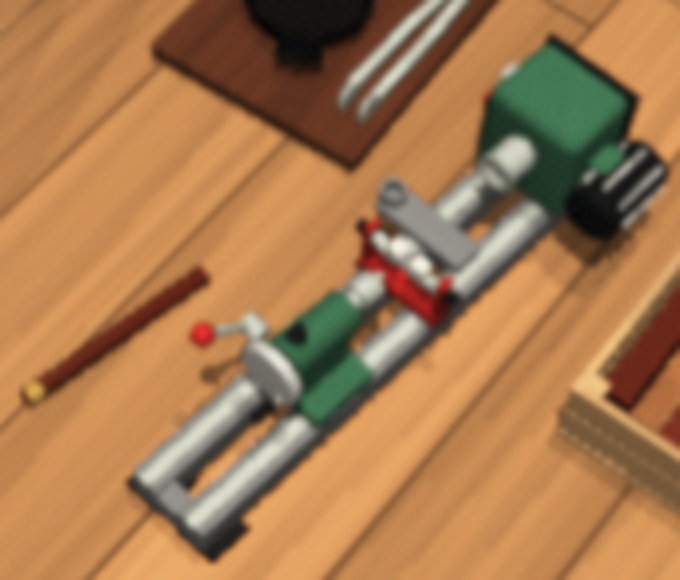

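View pics/sdz.png

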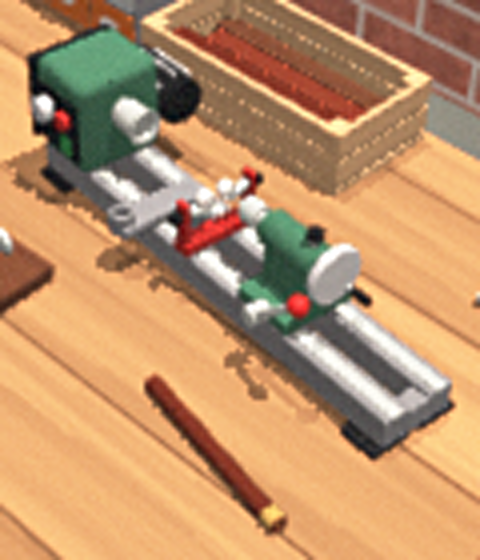

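Scene crop (4x): posts (367,225)/(447,287), cup mouth (495,172), red ball (202,334), handle brass end (33,393), plain (203,274). Side crop: posts (183,208)/(256,178), cup mouth (145,124), ball (299,305), brass end (273,518), plain (153,383).

```bash
cat > fit.py <<'E'
from h import *
from scipy.optimize import least_squares
S=lambda x,y:(205+(x+.5)/4-.5,125+(y+.5)/4-.5)
T=lambda x,y:(195+(x+.5)/4-.5,115+(y+.5)/4-.5)
o=[('sc',S(367,225),(-.041,0,.105)),('sc',S(447,287),(.041,0,.105)),('sc',S(495,172),(0,.112,.11)),
('sd',T(183,208),(-.041,0,.105)),('sd',T(256,178),(.041,0,.105)),('sd',T(145,124),(0,.112,.11))]
def W(p,q): c,s=np.cos(p[2]),np.sin(p[2]); return [p[0]+c*q[0]-s*q[1],p[1]+s*q[0]+c*q[1],q[2]]
ball=[('sc',S(202,334)),('sd',T(299,305))]
def res(p):
    r=[proj(f,W(p,q))[0]-px for f,px,q in o]
    r+=[proj(f,W(p,(p[4],-.13+p[3]-.095-.0598,.1171)))[0]-px for f,px in ball]
    return np.concatenate(r)
s=least_squares(res,[.6,0,0,.05,-.06])
print(s.x.round(4),s.fun.round(1))
for n,a,b in(('brass',S(33,393),T(273,518)),('plain',S(203,274),T(153,383))):
    print(n,tri(('sc',a),('sd',b)),onz('sc',a,.009),onz('sd',b,.009))
print('ball',tri(*ball))
E
python3 fit.py
```

```text
[ 0.6126  0.0542 -0.1049  0.1036 -0.0592] [ 0.7  0.3 -1.2 -0.7 -0.7  0.8  0.4 -1.1 -1.2 -1.8  0.7  0.9  0.1  0.3
 -0.3  0.2]
brass [ 0.41758669 -0.20768074  0.00708194] [ 0.41834787 -0.20815275  0.009     ] [ 0.41638048 -0.20890333  0.009     ]
plain [ 0.45372276 -0.02106854  0.00644536] [ 0.4544858  -0.02154972  0.009     ] [ 0.45194872 -0.02372762  0.009     ]
ball [ 0.53469481 -0.12073986  0.11916642]
```

Emit:
jog_arm(commands=[{"travel": [0, 0, -0.8], "twist": 0, "grip": 1}, {"travel": [0, 0, -0.8], "twist": 0, "grip": 1}, {"travel": [-0.4, -0.4, -0.6], "twist": 0, "grip": 1}, {"travel": [-0.75, -0.75, 0], "twist": 0, "grip": 1}, {"travel": [-0.75, -0.75, 0], "twist": 0, "grip": 1}, {"travel": [-0.75, -0.75, 0], "twist": 0, "grip": 1}, {"travel": [-0.75, -0.75, 0], "twist": 0, "grip": 1}, {"travel": [-0.75, -0.75, 0], "twist": 0, "grip": 1}])

```text
time_s: 1.15
ee_pos: [0.3288, 0.4491, 0.3412]
ee_rot: [-3.142, 0.0, 2.894]
contact_force: [-0.2, 0.5, -0.8]
width: 0.0853
gripper_force: 0.0
```

Emit:
jog_arm(commands=[{"travel": [-0.75, -0.75, 0], "twist": 0, "grip": 1}, {"travel": [-0.75, -0.75, 0], "twist": 0, "grip": 1}, {"travel": [-0.75, -0.75, 0], "twist": 0, "grip": 1}, {"travel": [-0.75, -0.75, 0], "twist": 0, "grip": 1}, {"travel": [-0.75, -0.75, 0], "twist": 0, "grip": 1}, {"travel": [-0.75, -0.75, 0], "twist": 0, "grip": 1}, {"travel": [-0.75, -0.75, 0], "twist": 0, "grip": 1}, {"travel": [-0.75, -0.75, 0], "twist": 0, "grip": 1}])

```text
time_s: 2.15
ee_pos: [0.5459, 0.0849, 0.3413]
ee_rot: [3.141, 0.0, 2.894]
contact_force: [1.1, 1.2, 0.0]
width: 0.0855
gripper_force: 0.0
```

Emit:
jog_arm(commands=[{"travel": [0, 0, 0], "twist": 0.057, "grip": 1}, {"travel": [0, 0, 0], "twist": 0.057, "grip": 1}, {"travel": [0, 0, 0], "twist": 0.057, "grip": 1}, {"travel": [0, 0, 0], "twist": 0.057, "grip": 1}, {"travel": [0, 0, 0], "twist": 0.057, "grip": 1}, {"travel": [0, 0, 0], "twist": 0.057, "grip": 1}, {"travel": [0, 0, 0], "twist": 0.057, "grip": 1}, {"travel": [0, 0, 0], "twist": 0.057, "grip": 1}])

```text
time_s: 3.15
ee_pos: [0.5451, 0.0864, 0.3412]
ee_rot: [-3.141, 0.0, 1.455]
contact_force: [0.5, 0.5, -0.7]
width: 0.0855
gripper_force: 0.0
```

Emit:
jog_arm(commands=[{"travel": [-0.8, 0.48, 0], "twist": -0.0035, "grip": 1}, {"travel": [-0.8, 0.48, 0], "twist": 0, "grip": 1}, {"travel": [-0.8, 0.48, 0], "twist": 0, "grip": 1}, {"travel": [0, 0, 0], "twist": 0, "grip": 1}])

```text
time_s: 3.65
ee_pos: [0.6052, -0.0444, 0.3412]
ee_rot: [3.141, 0.002, 1.467]
contact_force: [-0.2, -0.0, 0.7]
width: 0.0854
gripper_force: 0.0
```

```bash
python3 - <<'E'
from h import *
w=snap('wrist','w1'); cv2.imwrite('pics/w1v.png',cv2.resize(w['image'],(800,600)))
print(ray('w1',(256,192)),ctrl.get_state()['ee_pos'])
E
```

```text
(array([0.61288668, 0.02994618, 0.48408361]), array([-0.0070383 , -0.29304528, -0.95634516])) [ 0.60472668 -0.04201243  0.34094526]
```

View pics/w1v.png

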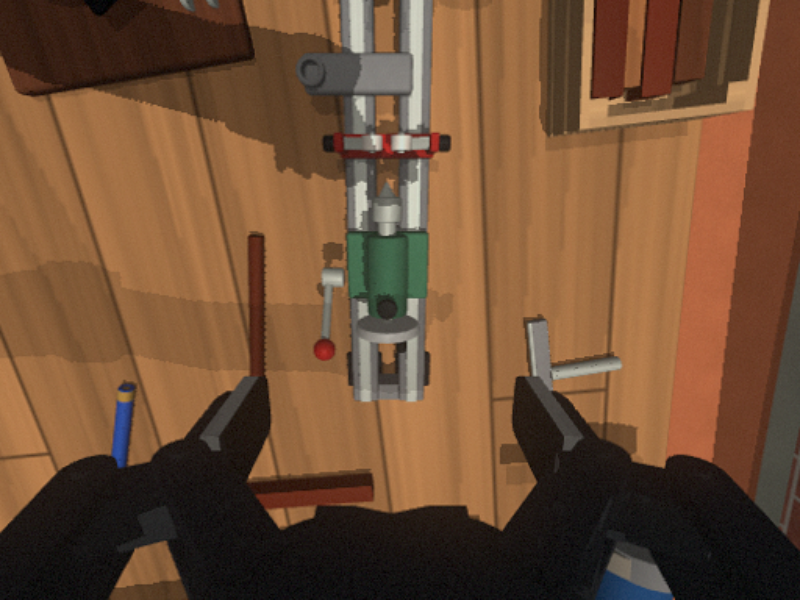

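Wrist view: post tops (328,143)/(445,143), tail tip (387,183), barrel centre line x≈387, black knob (387,308), ball (324,349), all unobstructed.

```bash
python3 - <<'E'
from h import *
f=lambda x,y:((x+.5)*.64-.5,(y+.5)*.64-.5)
for n,p,z in(('postL',(328,143),.105),('postR',(445,143),.105),('tip',(387,183),.11),('knob',(387,308),.143),('ball',(324,349),.117),('bedL far',(341,0),.045),('bedL near',(352,395),.045),('bedR near',(424,395),.045),('bedR far',(432,0),.045),('handleplainTop',(256,236),.018)):
    print(n,onz('w1',f(*p),z).round(4))
E
```

```text
postL [0.5624 0.0596 0.105 ]
postR [0.6616 0.0493 0.105 ]
tip [0.609  0.0221 0.11  ]
knob [ 0.5983 -0.0803  0.143 ]
ball [ 0.5327 -0.1235  0.117 ]
bedL far [0.584  0.1813 0.045 ]
bedL near [ 0.5412 -0.2158  0.045 ]
bedR near [ 0.6263 -0.2247  0.045 ]
bedR far [0.6652 0.1729 0.045 ]
handleplainTop [ 0.4564 -0.0214  0.018 ]
```

Emit:
jog_arm(commands=[{"travel": [-0.04, -0.04, 1], "twist": 0, "grip": 1}, {"travel": [0, 0, 1], "twist": 0, "grip": 1}, {"travel": [0, 0, 1], "twist": 0, "grip": 1}, {"travel": [0, 0, 1], "twist": 0, "grip": 1}, {"travel": [0, 0, 0.7], "twist": 0, "grip": 1}, {"travel": [0, 0, 0.36], "twist": 0, "grip": 1}, {"travel": [0, 0, 0], "twist": 0, "grip": 1}])

```text
time_s: 4.58
ee_pos: [0.6021, -0.0414, 0.0877]
ee_rot: [-3.14, -0.0, 1.473]
contact_force: [-0.0, -0.6, 1.1]
width: 0.0856
gripper_force: 0.0
```

Emit:
jog_arm(commands=[{"travel": [0, 0, 0], "twist": 0, "grip": -0.2}, {"travel": [0, 0, 0], "twist": 0, "grip": -0.3}, {"travel": [0, 0, 0], "twist": 0, "grip": -0.3}, {"travel": [0, 0, 0], "twist": 0, "grip": -0.3}])

```text
time_s: 5.08
ee_pos: [0.6018, -0.0418, 0.0895]
ee_rot: [-3.141, -0.001, 1.472]
contact_force: [-5.4, 1.9, 10.4]
width: 0.0362
gripper_force: 59.5
```

Emit:
jog_arm(commands=[{"travel": [-0.2, 0, 0], "twist": 0, "grip": -0.3}, {"travel": [-0.3, 0, 0], "twist": 0, "grip": -0.3}, {"travel": [-0.4, 0, 0], "twist": 0, "grip": -0.3}, {"travel": [-0.4, 0, 0], "twist": 0, "grip": -0.3}, {"travel": [-0.4, 0, 0], "twist": 0, "grip": -0.3}, {"travel": [-0.2, 0, 0], "twist": 0, "grip": -0.3}, {"travel": [0, 0, 0], "twist": 0, "grip": -0.3}])

```text
time_s: 5.95
ee_pos: [0.592, -0.1377, 0.0895]
ee_rot: [-3.141, -0.0, 1.471]
contact_force: [-7.0, -1.3, 11.0]
width: 0.0368
gripper_force: 59.9
```

Emit:
jog_arm(commands=[{"travel": [0, 0, 0], "twist": 0, "grip": 1}, {"travel": [0, 0, 0], "twist": 0, "grip": 1}, {"travel": [0, 0, 0], "twist": 0, "grip": 1}, {"travel": [0, 0, -0.8], "twist": 0, "grip": 1}, {"travel": [0, 0, -1], "twist": 0, "grip": 1}, {"travel": [0, 0, -1], "twist": 0, "grip": 1}, {"travel": [0.19, -0.775, -0.3], "twist": 0, "grip": 1}])

```text
time_s: 6.82
ee_pos: [0.5584, -0.1242, 0.2462]
ee_rot: [3.135, 0.001, 1.472]
contact_force: [-0.4, 0.4, 0.1]
width: 0.0848
gripper_force: 0.0
```

Emit:
jog_arm(commands=[{"travel": [0.19, -0.775, 0], "twist": 0, "grip": 1}, {"travel": [0.19, -0.775, 0], "twist": 0, "grip": 1}, {"travel": [0.19, -0.775, 0], "twist": 0, "grip": 1}, {"travel": [0, 0, 0], "twist": 0.03, "grip": 1}, {"travel": [0, 0, 0], "twist": 0, "grip": 1}])

```text
time_s: 7.45
ee_pos: [0.4428, -0.0833, 0.2436]
ee_rot: [3.141, -0.0, 1.379]
contact_force: [-0.2, 0.2, 0.4]
width: 0.0854
gripper_force: 0.0
```

```bash
python3 - <<'E'
from h import *
w=snap('wrist','w2'); cv2.imwrite('pics/w2v.png',cv2.resize(w['image'],(800,600)))
st=ctrl.get_state();print(st['ee_pos'],st['ee_rot'])
E
```

```text
[ 0.4431562  -0.08346808  0.24349294] [3.14077025e+00 1.58256866e-05 1.38029904e+00]
```

View pics/w2v.png

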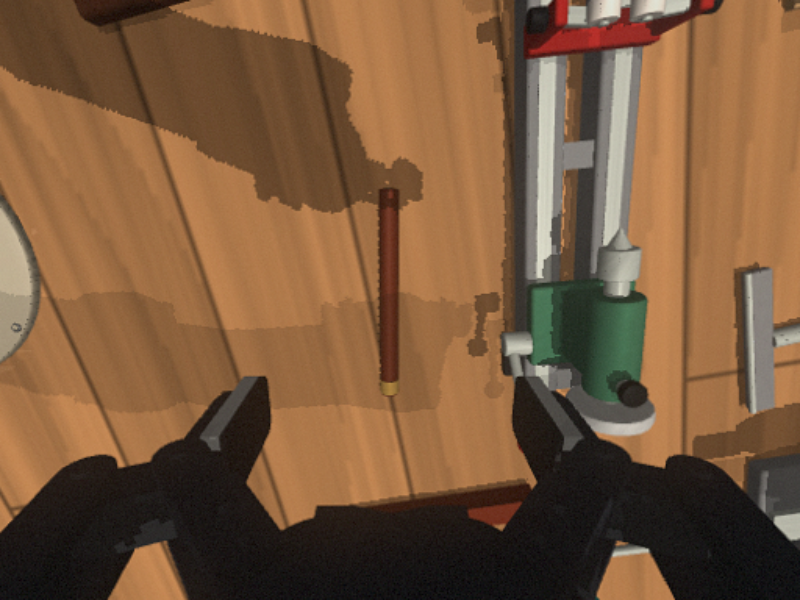

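Handle runs vertically in view: plain end (389,189), brass end (389,394); fingers straddle it, tailstock well back.

```bash
python3 - <<'E'
from h import *
f=lambda x,y:((x+.5)*.64-.5,(y+.5)*.64-.5)
a=onz('w2',f(389,188),.016);b=onz('w2',f(389.5,395),.016);d=(a-b)
print(a,b,np.linalg.norm(d),np.arctan2(d[1],d[0]),(a+b)/2)
d/=np.linalg.norm(d); g=(a+b)/2+.031*d;print('grasp',g)
p=ctrl.get_state()['ee_pos'];y=ctrl.get_state()['ee_rot'][2]
v=(g-p)[:2];print('tool dx,dy mm',1e3*(v@[np.cos(y),np.sin(y)]),1e3*(v@[np.sin(y),-np.cos(y)]))
print('tip',onz('w2',f(620,231),.11))
E
```

```text
[ 0.45355439 -0.02121798  0.016     ] [ 0.41574234 -0.21765431  0.016     ] 0.2000424480048712 1.3806321479184789 [ 0.43464836 -0.11943614  0.016     ]
grasp [ 0.44050799 -0.08899497  0.016     ]
tool dx,dy mm -5.928344343428042 -1.553807779759019
tip [ 0.59870621 -0.07448362  0.11      ]
```

Emit:
jog_arm(commands=[{"travel": [-0.12, -0.03, 0.9], "twist": 0, "grip": 1}, {"travel": [0, 0, 1], "twist": 0, "grip": 1}, {"travel": [0, 0, 1], "twist": 0, "grip": 1}, {"travel": [0, 0, 0.9], "twist": 0, "grip": 0.5}, {"travel": [0, 0, 0.6], "twist": 0, "grip": 0.1}, {"travel": [0, 0, 0.38], "twist": 0, "grip": -0.1}, {"travel": [0, 0, 0], "twist": 0, "grip": -0.3}, {"travel": [0, 0, 0], "twist": 0, "grip": -0.8}])

```text
time_s: 8.5
ee_pos: [0.4405, -0.0888, 0.0125]
ee_rot: [-3.137, -0.002, 1.379]
contact_force: [-3.3, -1.0, 14.7]
width: 0.0133
gripper_force: 44.3
```

Emit:
jog_arm(commands=[{"travel": [0, 0, 0], "twist": 0, "grip": -0.8}, {"travel": [0, 0, 0], "twist": 0, "grip": -0.8}, {"travel": [0, 0, 0], "twist": 0, "grip": -0.8}])

```text
time_s: 8.88
ee_pos: [0.4413, -0.0887, 0.0127]
ee_rot: [-3.139, -0.002, 1.378]
contact_force: [0.6, 1.0, 6.3]
width: 0.0114
gripper_force: 55.4
```

Emit:
jog_arm(commands=[{"travel": [0, 0, 0], "twist": 0, "grip": -0.3}, {"travel": [0, 0, 0], "twist": 0, "grip": -0.3}, {"travel": [0, 0, 0], "twist": 0, "grip": -0.3}])

```text
time_s: 9.25
ee_pos: [0.4408, -0.0887, 0.0122]
ee_rot: [-3.138, -0.002, 1.378]
contact_force: [0.3, 0.3, -0.2]
width: 0.0298
gripper_force: 0.0
```

```bash
python3 - <<'E'
from h import *
w=snap('wrist','w3'); cv2.imwrite('pics/w3v.png',cv2.resize(w['image'],(800,600)))
st=ctrl.get_state();print(st['ee_pos'],st['ee_rot'],st['width'],st['contact_force'])
E
```

```text
[ 0.44077975 -0.08866426  0.01216566] [-3.13765201e+00 -2.00299381e-03  1.37799348e+00] 0.029681540681463867 [-0.12797545 -0.82195763  0.21666578]
```

View pics/w3v.png

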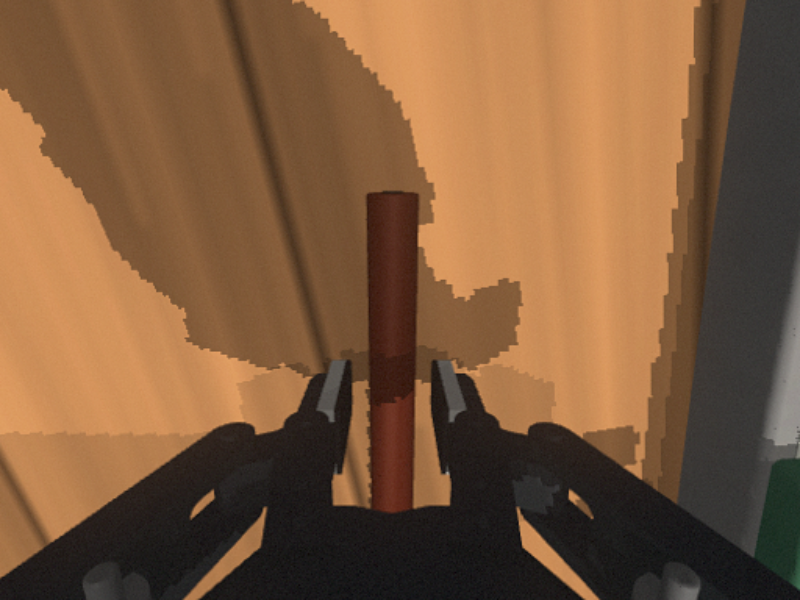

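The rod lies centred (x≈392) between the fingers at rows 370-500; the tips were simply too high (TCP 12 mm). I lower and close again.

Emit:
jog_arm(commands=[{"travel": [0, 0, 0.17], "twist": 0, "grip": -0.3}, {"travel": [0, 0, 0], "twist": 0, "grip": -0.3}, {"travel": [0, 0, 0], "twist": 0, "grip": -0.3}])

```text
time_s: 9.68
ee_pos: [0.4417, -0.0888, 0.0048]
ee_rot: [-3.136, -0.002, 1.374]
contact_force: [-0.4, 0.4, -0.2]
width: 0.03
gripper_force: 0.0
```

Emit:
jog_arm(commands=[{"travel": [0, 0, 0.02], "twist": 0, "grip": -0.75}, {"travel": [0, 0, 0], "twist": 0, "grip": -0.75}, {"travel": [0, 0, 0], "twist": 0, "grip": -0.75}, {"travel": [0, 0, 0], "twist": 0, "grip": -0.75}])

```text
time_s: 10.18
ee_pos: [0.4419, -0.0888, 0.0047]
ee_rot: [-3.136, -0.003, 1.376]
contact_force: [-0.8, 0.7, 8.5]
width: 0.0154
gripper_force: 58.4
```

Emit:
jog_arm(commands=[{"travel": [0, 0, -0.4], "twist": 0, "grip": -0.75}, {"travel": [0, 0, -0.9], "twist": 0, "grip": -0.75}, {"travel": [0, 0, -0.9], "twist": 0, "grip": -0.75}, {"travel": [0, 0, -0.9], "twist": 0, "grip": -0.75}, {"travel": [0, 0, -0.8], "twist": 0, "grip": -0.75}, {"travel": [0.5, 0.3, 0], "twist": 0, "grip": -0.75}, {"travel": [0.7, 0.46, 0], "twist": 0, "grip": -0.75}, {"travel": [0.7, 0.46, 0], "twist": 0, "grip": -0.75}])

```text
time_s: 11.18
ee_pos: [0.5217, -0.0067, 0.1992]
ee_rot: [-3.136, -0.003, 1.376]
contact_force: [0.0, 0.4, -0.2]
width: 0.0158
gripper_force: 59.0
```

Emit:
jog_arm(commands=[{"travel": [0.7, 0.46, 0], "twist": 0, "grip": -0.75}, {"travel": [0.7, 0.46, 0], "twist": 0, "grip": -0.75}, {"travel": [0.6, 0.4, 0], "twist": 0, "grip": -0.75}, {"travel": [0.3, 0.19, 0], "twist": -0.015, "grip": -0.75}, {"travel": [0, 0, 0], "twist": -0.014, "grip": -0.75}, {"travel": [0, 0, 0], "twist": 0, "grip": -0.75}])

```text
time_s: 11.92
ee_pos: [0.6163, 0.0888, 0.1989]
ee_rot: [-3.135, -0.003, 1.468]
contact_force: [-0.2, -0.7, -0.5]
width: 0.0156
gripper_force: 59.0
```

```bash
python3 - <<'E'
from h import *
w=snap('wrist','w4'); a=snap('scene','sc4'); b=snap('side','sd4')
big=np.zeros((600,800,3),np.uint8)
big[:300,:400]=cv2.resize(w['image'],(400,300))
big[300:,:400]=cv2.resize(a['image'][110:260,230:430],(400,300),interpolation=cv2.INTER_CUBIC)
big[:,400:]=cv2.resize(b['image'][100:250,200:300],(400,600),interpolation=cv2.INTER_CUBIC)
cv2.imwrite('pics/m4.png',big)
st=ctrl.get_state();print(st['ee_pos'],st['ee_rot'],st['width'],st['contact_force'])
E
```

```text
[0.61667119 0.0892336  0.19903309] [-3.13533404e+00 -2.95255932e-03  1.46685900e+00] 0.01514260794860282 [-0.88906227 -0.34119675 -0.44771397]
```

View pics/m4.png

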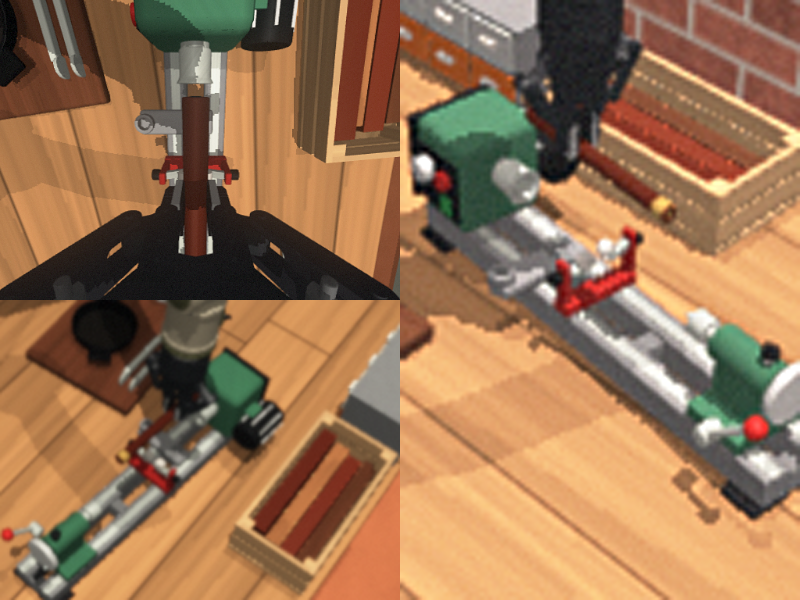

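The rod is held level above the steady with its ferrule at side crop (664,207) and scene crop (124,455); its plain end in the wrist tile is at (196,96), just short of the cup mouth.

```bash
python3 - <<'E'
from h import *
F=tri(('sd4',(266,151.5)),('sc4',(291.7,187.3)))
st=ctrl.get_state();p=st['ee_pos'];y=st['ee_rot'][2];u=np.array([np.cos(y),np.sin(y)])
print('F',F,'along',(F-p)[:2]@u,'dz axis-tcp',F[2]-p[2])
px=lambda x,y:((x+.5)*1.28-.5,(y+.5)*1.28-.5)
for n,q in(('plain top edge',(196,96)),):
    for z in(.210,.212,.2): P=onz('w4',px(*q),z);print(n,z,P,(P-p)[:2]@u)
o=np.array([.6126,.0542]);v=p[:2]-o;t=-.1045
print('tcp in lathe x,y',v@[np.cos(t),np.sin(t)],v@[-np.sin(t),np.cos(t)])
for q in [(0,.112),(.02,.112),(-.02,.112),(0,0),(-.041,0),(.041,0)]:
    W=[o[0]+np.cos(t)*q[0]-np.sin(t)*q[1],o[1]+np.sin(t)*q[0]+np.cos(t)*q[1],.11]
    print(q,((proj('w4',W)[0]+.5)/1.28).round(1))
E
```

```text
F [ 0.6067514  -0.03053686  0.20316219] along -0.12015328488656464 dz axis-tcp 0.0041291061935878615
plain top edge 0.21 [0.62389508 0.15738737 0.21      ] 0.06853545902454697
plain top edge 0.212 [0.62390838 0.15746373 0.212     ] 0.06861277963770963
plain top edge 0.2 [0.62382856 0.15700561 0.2       ] 0.0681488559587336
tcp in lathe x,y 0.0003946252223050928 0.03526714758410864
(0, 0.112) [196.3  84.7]
(0.02, 0.112) [215.2  84.8]
(-0.02, 0.112) [177.5  84.7]
(0, 0) [196.1 181.1]
(-0.041, 0) [162.5 180.9]
(0.041, 0) [229.7 181.2]
```

Emit:
jog_arm(commands=[{"travel": [0, -0.008, 0.9], "twist": 0, "grip": -0.75}, {"travel": [0, 0, 0.6], "twist": 0, "grip": -0.75}, {"travel": [0, 0, 0.26], "twist": 0, "grip": -0.75}, {"travel": [0, 0, 0], "twist": 0, "grip": -0.75}])

```text
time_s: 12.58
ee_pos: [0.6162, 0.0902, 0.1106]
ee_rot: [-3.135, -0.002, 1.468]
contact_force: [-1.1, -0.4, -0.7]
width: 0.0153
gripper_force: 59.0
```

Emit:
jog_arm(commands=[{"travel": [0, 0, 0.05], "twist": 0, "grip": -0.75}, {"travel": [0, 0, 0.03], "twist": 0, "grip": -0.75}, {"travel": [0, 0, 0], "twist": 0, "grip": -0.75}])

```text
time_s: 12.95
ee_pos: [0.6166, 0.0909, 0.1072]
ee_rot: [-3.136, -0.003, 1.469]
contact_force: [0.5, -0.1, -0.4]
width: 0.0155
gripper_force: 59.0
```

Emit:
jog_arm(commands=[{"travel": [0.1, 0, 0.01], "twist": 0, "grip": -0.75}, {"travel": [0.1, 0, 0], "twist": 0, "grip": -0.75}, {"travel": [0.08, 0, 0], "twist": 0, "grip": -0.75}, {"travel": [0, 0, 0], "twist": 0, "grip": -0.75}])

```text
time_s: 13.45
ee_pos: [0.6177, 0.1053, 0.1061]
ee_rot: [-3.135, -0.003, 1.47]
contact_force: [0.1, 0.1, -0.5]
width: 0.0154
gripper_force: 59.0
```

Emit:
jog_arm(commands=[{"travel": [0.08, 0, 0], "twist": 0, "grip": -0.75}, {"travel": [0.08, 0, 0], "twist": 0, "grip": -0.75}, {"travel": [0, 0, 0], "twist": 0, "grip": -0.75}])

```text
time_s: 13.82
ee_pos: [0.6186, 0.1131, 0.1062]
ee_rot: [-3.135, -0.003, 1.47]
contact_force: [0.2, -0.1, -0.5]
width: 0.0154
gripper_force: 59.0
```

Emit:
jog_arm(commands=[{"travel": [0, 0, 0.008], "twist": 0, "grip": -0.75}, {"travel": [0, 0, 0], "twist": 0, "grip": -0.6}, {"travel": [0, 0, 0], "twist": 0, "grip": -0.3}, {"travel": [0, 0, 0], "twist": 0, "grip": 0}, {"travel": [0, 0, 0], "twist": 0, "grip": 0}, {"travel": [0, 0, -0.4], "twist": 0, "grip": 0}, {"travel": [0, 0, -1], "twist": 0, "grip": 0.5}, {"travel": [0, 0, -0.6], "twist": 0, "grip": 1}])

```text
time_s: 14.82
ee_pos: [0.6199, 0.1117, 0.2092]
ee_rot: [-3.138, -0.003, 1.468]
contact_force: [1.2, 0.1, 0.3]
width: 0.0772
gripper_force: 0.0
```

Emit:
jog_arm(commands=[{"travel": [-0.9, 0, 0], "twist": 0, "grip": 1}, {"travel": [-0.9, 0, 0], "twist": 0, "grip": 1}, {"travel": [-0.9, 0, 0], "twist": 0, "grip": 1}, {"travel": [-0.9, 0, 0], "twist": 0, "grip": 1}, {"travel": [-0.9, 0, 0], "twist": 0, "grip": 1}, {"travel": [-0.4, 0, 0], "twist": 0, "grip": 1}, {"travel": [0, 0, 0], "twist": 0, "grip": 1}])

```text
time_s: 15.7
ee_pos: [0.5942, -0.1326, 0.2061]
ee_rot: [-3.136, -0.003, 1.467]
contact_force: [-0.9, -0.0, -0.4]
width: 0.0855
gripper_force: 0.0
```

```bash
python3 - <<'E'
from h import *
w=snap('wrist','w5'); a=snap('scene','sc5'); b=snap('side','sd5')
big=np.zeros((600,800,3),np.uint8)
big[:300,:400]=w['image'][:300,56:456]
big[300:,:400]=cv2.resize(a['image'][110:260,230:430],(400,300),interpolation=cv2.INTER_CUBIC)
big[:,400:]=cv2.resize(b['image'][100:250,200:300],(400,600),interpolation=cv2.INTER_CUBIC)
cv2.imwrite('pics/m5.png',big)
st=ctrl.get_state();print(st['ee_pos'],st['ee_rot'],st['width'],st['contact_force'])
E
```

```text
[ 0.59469726 -0.12951011  0.20516613] [-3.13513249 -0.00356402  1.47107043] 0.08551479202262355 [1.06169771 0.5556873  0.25935353]
```

View pics/m5.png

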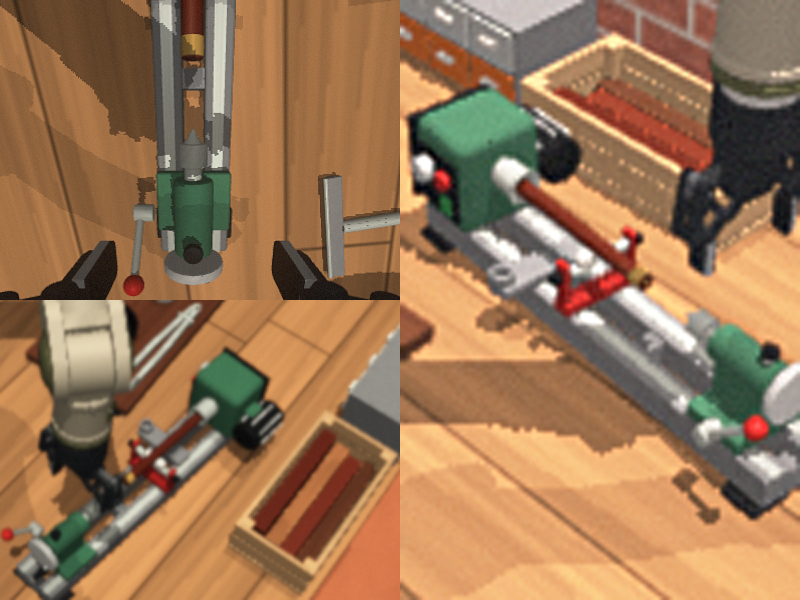

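Handle lies in the cup and on the steady, ferrule (tile (193,45)) facing the tailstock tip (193,131), aligned. Now regrip the barrel.

Emit:
jog_arm(commands=[{"travel": [-0.15, -0.035, 0.8], "twist": 0, "grip": 1}, {"travel": [0, 0, 0.8], "twist": 0, "grip": 1}, {"travel": [0, 0, 0.5], "twist": 0, "grip": 1}, {"travel": [0, 0, 0.22], "twist": 0, "grip": 1}, {"travel": [0, 0, 0], "twist": 0, "grip": 1}, {"travel": [0, 0, 0], "twist": 0, "grip": -0.2}, {"travel": [0, 0, 0], "twist": 0, "grip": -0.3}, {"travel": [0, 0, 0], "twist": 0, "grip": -0.3}])

```text
time_s: 16.85
ee_pos: [0.5919, -0.1383, 0.0902]
ee_rot: [-3.137, -0.003, 1.469]
contact_force: [-2.4, 1.8, 7.1]
width: 0.0366
gripper_force: 59.1
```

Emit:
jog_arm(commands=[{"travel": [0, 0, 0], "twist": 0, "grip": -0.3}, {"travel": [0, 0, 0], "twist": 0, "grip": -0.3}])

```text
time_s: 17.1
ee_pos: [0.5919, -0.1383, 0.0902]
ee_rot: [-3.137, -0.003, 1.469]
contact_force: [-0.1, 0.9, 6.0]
width: 0.0365
gripper_force: 59.4
```

Emit:
jog_arm(commands=[{"travel": [0.2, 0, 0], "twist": 0, "grip": -0.3}, {"travel": [0.3, 0, 0], "twist": 0, "grip": -0.3}, {"travel": [0.3, 0, 0], "twist": 0, "grip": -0.3}, {"travel": [0.2, 0, 0], "twist": 0, "grip": -0.3}, {"travel": [0.06, 0, 0], "twist": 0, "grip": -0.3}, {"travel": [0.06, 0, 0], "twist": 0, "grip": -0.3}, {"travel": [0, 0, 0], "twist": 0, "grip": -0.3}])

```text
time_s: 17.98
ee_pos: [0.5974, -0.0836, 0.0902]
ee_rot: [-3.138, -0.001, 1.468]
contact_force: [-0.1, -2.8, 5.3]
width: 0.0364
gripper_force: 61.8
```

Emit:
jog_arm(commands=[{"travel": [0.05, 0, 0], "twist": 0, "grip": -0.3}, {"travel": [0.05, 0, 0], "twist": 0, "grip": -0.3}, {"travel": [0, 0, 0], "twist": 0, "grip": -0.3}])

```text
time_s: 18.35
ee_pos: [0.5979, -0.0787, 0.0902]
ee_rot: [-3.138, -0.001, 1.468]
contact_force: [-0.4, -3.4, 6.0]
width: 0.0367
gripper_force: 61.9
```

Moved ~60 mm, still only sliding friction. Continuing.

Emit:
jog_arm(commands=[{"travel": [0.04, 0, 0], "twist": 0, "grip": -0.3}, {"travel": [0.04, 0, 0], "twist": 0, "grip": -0.3}, {"travel": [0, 0, 0], "twist": 0, "grip": -0.3}])

```text
time_s: 18.73
ee_pos: [0.5983, -0.0749, 0.0902]
ee_rot: [-3.137, -0.001, 1.468]
contact_force: [0.3, -4.1, 5.8]
width: 0.0366
gripper_force: 61.8
```

Emit:
jog_arm(commands=[{"travel": [0.04, 0, 0], "twist": 0, "grip": -0.3}, {"travel": [0, 0, 0], "twist": 0, "grip": -0.3}])

```text
time_s: 18.98
ee_pos: [0.5985, -0.073, 0.0902]
ee_rot: [-3.138, -0.001, 1.468]
contact_force: [-0.4, -4.0, 5.8]
width: 0.0366
gripper_force: 61.8
```

Emit:
jog_arm(commands=[{"travel": [0.04, 0, 0], "twist": 0, "grip": -0.3}, {"travel": [0, 0, 0], "twist": 0, "grip": -0.3}])

```text
time_s: 19.23
ee_pos: [0.5986, -0.0716, 0.0902]
ee_rot: [-3.138, -0.0, 1.468]
contact_force: [-0.3, -7.0, 5.3]
width: 0.0363
gripper_force: 61.8
```

Emit:
jog_arm(commands=[{"travel": [0.04, 0, 0], "twist": 0, "grip": -0.3}, {"travel": [0, 0, 0], "twist": 0, "grip": -0.3}])

```text
time_s: 19.48
ee_pos: [0.5987, -0.0714, 0.0902]
ee_rot: [-3.138, 0.002, 1.467]
contact_force: [-1.1, -11.7, 3.5]
width: 0.0364
gripper_force: 61.5
```

Emit:
jog_arm(commands=[{"travel": [0.06, 0, 0], "twist": 0, "grip": -0.3}, {"travel": [0.04, 0, 0], "twist": 0, "grip": -0.3}, {"travel": [0, 0, 0], "twist": 0, "grip": -0.3}])

```text
time_s: 19.85
ee_pos: [0.5987, -0.0709, 0.0903]
ee_rot: [-3.139, 0.008, 1.464]
contact_force: [-1.6, -24.5, -1.7]
width: 0.0366
gripper_force: 61.1
```

```bash
python3 - <<'E'
from h import *
w=snap('wrist','w6'); a=snap('scene','sc6'); b=snap('side','sd6')
big=np.zeros((600,800,3),np.uint8)
big[:300,:400]=cv2.resize(w['image'][:165,146:366],(400,300),interpolation=cv2.INTER_CUBIC)
big[300:,:400]=cv2.resize(a['image'][130:230,250:383],(400,300),interpolation=cv2.INTER_CUBIC)
big[:,400:]=cv2.resize(b['image'][120:240,215:295],(400,600),interpolation=cv2.INTER_CUBIC)
cv2.imwrite('pics/m6.png',big)
o=np.array([.6126,.0542]);t=-.1045
for q in [(0,-.069),(0,.112),(0,-.062)]:
    W=[o[0]+np.cos(t)*q[0]-np.sin(t)*q[1],o[1]+np.sin(t)*q[0]+np.cos(t)*q[1],.11]
    print(q,((proj('w6',W)[0]-[146,0]+.5)*400/220).round(1),((proj('sd6',W)[0]-[215,120]+.5)*5+[400,0]).round(0))
E
```

```text
(0, -0.069) [192.3 276.3] [632. 250.]
(0, 0.112) [  191.9 -1165.5] [485. 135.]
(0, -0.062) [192.3 248.1] [626. 245.]
```

View pics/m6.png

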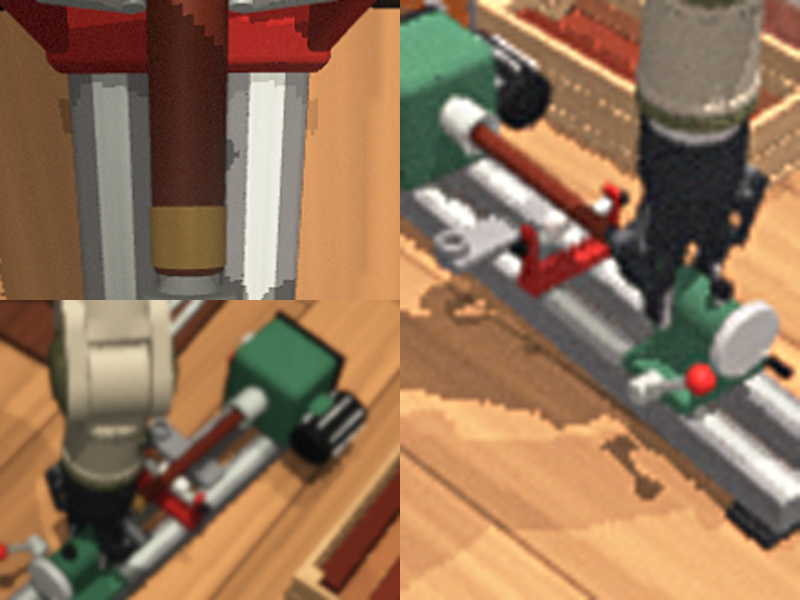

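Wrist tile: ferrule end at row ~270, with the steel point's shoulder just behind it and centred – point home in the hole; force rose to 24 N. Release and go behind the lever ball.

Emit:
jog_arm(commands=[{"travel": [0, 0, 0], "twist": 0, "grip": 0.3}, {"travel": [0, 0, 0], "twist": 0, "grip": 1}, {"travel": [0, 0, 0], "twist": 0, "grip": 1}, {"travel": [0, 0, -0.6], "twist": 0, "grip": 1}, {"travel": [0, 0, -1], "twist": 0, "grip": 1}, {"travel": [0, 0, -0.8], "twist": 0, "grip": 1}, {"travel": [-0.8, -0.4, 0], "twist": 0, "grip": -1}, {"travel": [-0.8, -0.4, 0], "twist": 0, "grip": -1}])

```text
time_s: 21.0
ee_pos: [0.5515, -0.1383, 0.2099]
ee_rot: [-3.137, -0.003, 1.472]
contact_force: [-0.1, -0.2, -0.4]
width: 0.0517
gripper_force: 0.0
```

Emit:
jog_arm(commands=[{"travel": [-0.8, -0.4, 0], "twist": 0, "grip": -1}, {"travel": [-0.1, -0.04, 0], "twist": 0, "grip": -1}, {"travel": [0, 0, 0], "twist": 0, "grip": -1}])

```text
time_s: 21.38
ee_pos: [0.5254, -0.1807, 0.2095]
ee_rot: [-3.136, -0.003, 1.469]
contact_force: [0.1, 0.0, 0.3]
width: 0.0002
gripper_force: 0.0
```

```bash
python3 - <<'E'
from h import *
w=snap('wrist','w7'); cv2.imwrite('pics/w7v.png',cv2.resize(w['image'],(800,600)))
st=ctrl.get_state();print(st['ee_pos'],st['ee_rot'],st['width'],st['contact_force'])
# red ball by colour
h=cv2.cvtColor(w['image'],cv2.COLOR_BGR2HSV); m=((h[...,0]<6)|(h[...,0]>174))&(h[...,1]>200)&(h[...,2]>110)
n,l,s,c=cv2.connectedComponentsWithStats(m.astype(np.uint8))
for i in range(1,n):
    if s[i,4]>60: P=onz('w7',c[i],.117);print(c[i],s[i],P)
E
```

```text
[ 0.525829   -0.18010915  0.20935883] [-3.13555808 -0.00335695  1.47019484] 0.00017220165406708616 [ 0.14476248 -0.06116729  0.70986389]
```

View pics/w7v.png

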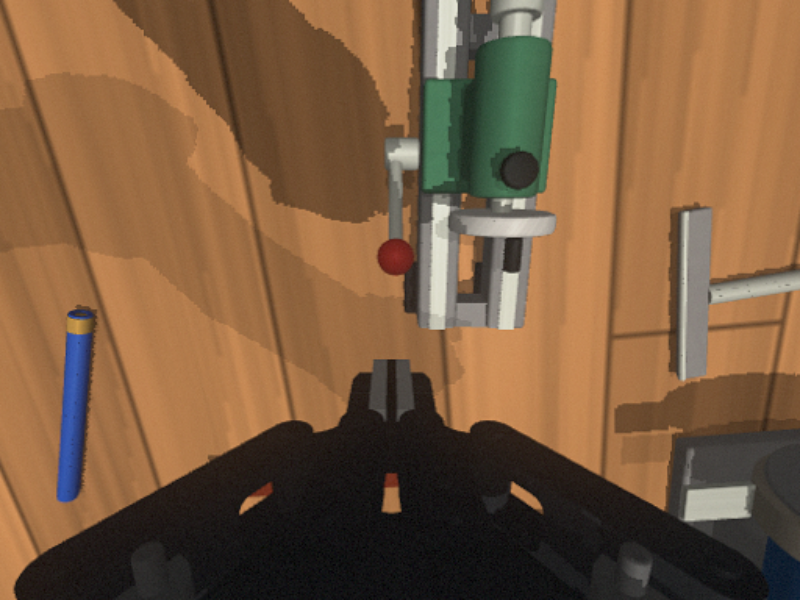

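Ball at (395,257), pivot end (397,150), closed fingers at x≈391 behind it.

```bash
python3 - <<'E'
from h import *
P=onz('w7',(395.5*.64-.5,257.5*.64-.5),.117)
st=ctrl.get_state();p=st['ee_pos'];y=st['ee_rot'][2];v=(P-p)[:2]
print(P,v@[np.cos(y),np.sin(y)],v@[np.sin(y),-np.cos(y)])
E
```

```text
[ 0.53022005 -0.151796    0.117     ] 0.028611005905808267 0.0015253077201308684
```

Emit:
jog_arm(commands=[{"travel": [-0.08, 0.03, 0.8], "twist": 0, "grip": -1}, {"travel": [0, 0, 0.8], "twist": 0, "grip": -1}, {"travel": [0, 0, 0.42], "twist": 0, "grip": -1}, {"travel": [0, 0, 0], "twist": 0, "grip": -1}])

```text
time_s: 21.92
ee_pos: [0.5256, -0.1834, 0.1069]
ee_rot: [-3.132, -0.003, 1.471]
contact_force: [-0.9, -0.3, -0.1]
width: 0.0003
gripper_force: 0.0
```

Emit:
jog_arm(commands=[{"travel": [0.2, 0, 0], "twist": 0, "grip": -1}, {"travel": [0.2, 0, -0.2], "twist": 0, "grip": -1}, {"travel": [0.2, 0, -0.14], "twist": 0, "grip": -1}, {"travel": [0.2, 0, -0.1], "twist": 0, "grip": -1}, {"travel": [0.2, 0, -0.07], "twist": 0, "grip": -1}, {"travel": [0.2, 0, -0.04], "twist": 0, "grip": -1}, {"travel": [0, 0, 0], "twist": 0, "grip": -1}])

```text
time_s: 22.8
ee_pos: [0.532, -0.1238, 0.1359]
ee_rot: [-3.135, -0.004, 1.471]
contact_force: [-0.3, 0.3, -0.1]
width: 0.0001
gripper_force: 0.0
```

Emit:
jog_arm(commands=[{"travel": [0.2, 0, 0], "twist": 0, "grip": -1}, {"travel": [0.2, 0, 0.02], "twist": 0, "grip": -1}, {"travel": [0.2, 0, 0.04], "twist": 0, "grip": -1}, {"travel": [0.2, 0, 0.07], "twist": 0, "grip": -1}, {"travel": [0, 0, 0], "twist": 0, "grip": -1}])

```text
time_s: 23.42
ee_pos: [0.5358, -0.0845, 0.1292]
ee_rot: [-3.134, -0.003, 1.47]
contact_force: [-1.2, -0.7, 0.4]
width: 0.0001
gripper_force: 0.1
```

Emit:
jog_arm(commands=[{"travel": [0.15, 0, 0.08], "twist": 0, "grip": -1}, {"travel": [0.1, 0, 0.05], "twist": 0, "grip": -1}, {"travel": [0.06, 0, 0], "twist": 0, "grip": -1}, {"travel": [0, 0, 0], "twist": 0, "grip": -1}])

```text
time_s: 23.92
ee_pos: [0.5371, -0.0702, 0.1227]
ee_rot: [-3.135, -0.002, 1.469]
contact_force: [0.3, -5.5, -4.1]
width: -0.0001
gripper_force: 2.4
```

Emit:
jog_arm(commands=[{"travel": [0.06, 0, 0], "twist": 0, "grip": -1}, {"travel": [0, 0, 0], "twist": 0, "grip": -1}])

```text
time_s: 24.18
ee_pos: [0.5371, -0.0687, 0.1227]
ee_rot: [-3.135, 0.0, 1.468]
contact_force: [0.4, -10.6, -6.8]
width: 0.0004
gripper_force: 4.9
```

Emit:
jog_arm(commands=[{"travel": [0.06, 0, 0], "twist": 0, "grip": -1}, {"travel": [0, 0, 0], "twist": 0, "grip": -1}, {"travel": [-0.3, 0, 0], "twist": 0, "grip": -1}, {"travel": [-0.5, 0, 0], "twist": 0, "grip": -1}, {"travel": [-0.5, 0, -0.9], "twist": 0, "grip": -1}, {"travel": [-0.5, 0, -1], "twist": 0, "grip": -1}, {"travel": [-0.5, -0.5, -0.5], "twist": 0, "grip": -1}, {"travel": [0, 0, 0], "twist": 0, "grip": -1}])

```text
time_s: 25.18
ee_pos: [0.501, -0.1777, 0.2449]
ee_rot: [-3.138, -0.004, 1.466]
contact_force: [-0.2, 0.6, -0.6]
width: -0.0001
gripper_force: 0.0
```

```bash
python3 - <<'E'
from h import *
w=snap('wrist','w8'); a=snap('scene','sc8'); b=snap('side','sd8')
big=np.zeros((600,800,3),np.uint8)
big[:300,:400]=cv2.resize(w['image'],(400,300))
big[300:,:400]=cv2.resize(a['image'][130:255,230:397],(400,300),interpolation=cv2.INTER_CUBIC)
big[:,400:]=cv2.resize(b['image'][120:240,215:295],(400,600),interpolation=cv2.INTER_CUBIC)
cv2.imwrite('pics/m8.png',big)
st=ctrl.get_state();print(st['time_s'],st['ee_pos'],st['contact_force'])
E
```

```text
25.325 [ 0.50248762 -0.17500527  0.24250406] [-0.8053444  -0.00154259 -0.53661336]
```

View pics/m8.png

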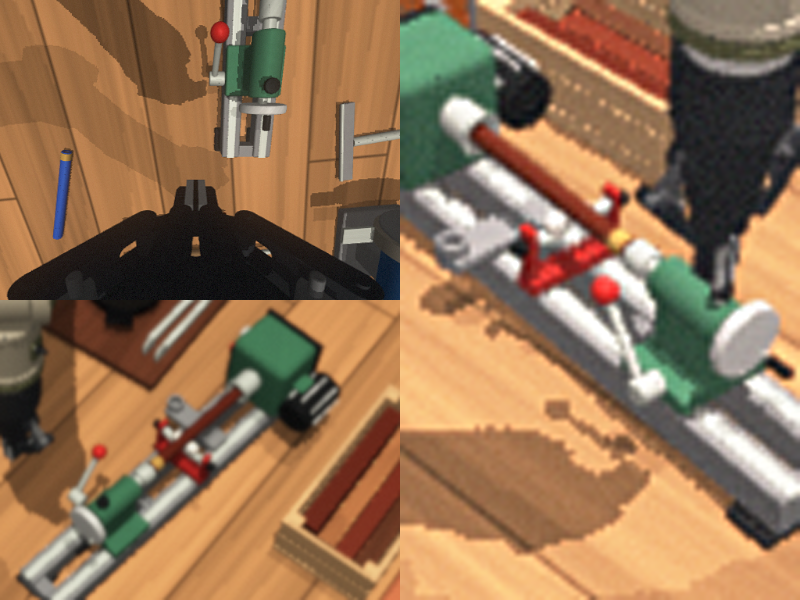

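Lever leans towards the headstock (ball side tile (605,290), scene tile (98,453)); the ferrule meets the tailstock point. Checking the angle, then handing in.

```bash
python3 - <<'E'
from h import *
B=tri(('sd8',(255.9,177.6)),('sc8',(270.5,193.4)))
v=B[:2]-[.6126,.0542];t=-.1045;y=v@[-np.sin(t),np.cos(t)]
a=np.degrees(np.arctan2(y+.157,B[2]-.067));print(B,y,'lean deg',a)
if 28<a<45: print(ctrl.job_done())
E
```

```text
[ 0.54177546 -0.0495703   0.13001821] -0.11059191634209763 lean deg 36.36880016042755
the job is handed in; nothing more can be done
None
```

The handle is set up in the lathe: its plain end is in the cup and it lies on the steady rest, with the tailstock point home in the ferrule hole. The lock lever is over to its stop (about 36° measured against 35°), and the job was handed in at about 25 s.

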